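Spread the lock ring onto the grinder wheel's axle

ROBOT

A 6-joint arm with a two-finger parallel gripper is mounted at the origin on the work surface. World frame = base frame: x ahead of the robot, y to its left, z up, the work surface at z = 0. Lengths are in m, angles in degrees, forces in N, time in s.
With the tool pointing down it reaches from about 0.4 to 0.825 m from the base axis. Payload 7 kg.
Tool frame: the origin (TCP) lies on the centre line of the jaws, within the pads' length; the fingertips stand 11 mm ahead of it and the grasp point (between the pads) lies 8 mm behind it; z points along the fingers, y is the line along which they close (so a half turn about z gives the same grasp; the last joint's range is limited). The gripper opens to 88 mm and grips with 3 to 60 N. Pads are 19 mm wide; open, the fingers measure 130 mm over their backs; the gripper's body (78 mm by 193 mm) begins 47 mm behind the grasp point.
Start: joints at [93.512, 20.546, 0.682, 0, -70.136, -16.507], TCP at [0.152, 0.658, 0.238] pointing down, gripper open.
Joint ranges: [-176.03, 176.03], [-82.01, 121.73], [-58.28, 71.71], [-173.87, 95.51], [-174.79, -0.11], [-173.66, 173.66]. Speed limits (degrees/s): [136.94, 136.94, 172.46, 180, 180, 180].

INTERFACE

Orientations are given as [roll, pitch, yaw] about the fixed x, y, z axes, in that order (R = Rz(yaw) Ry(pitch) Rx(roll)).
In Python, from plant import r, capture, camera_model, job gives the robot as it stands.
- The arm moves only by the tool drive_tool, never from a script. Its argument "increments" is a list that holds one entry, the list of rows, each a list of 5 numbers: the gripper's target within -1 to 1 (fully open at 1, half-way at 0, shut at -1), then the shift along the tool's x, y, z scaled (see below), then the turn about the tool's z scaled (see below). In form: [[[gripper, tx, ty, tz, roll], ...]]. A call has 1 to 5 rows; each row is the pose to reach, as a shift and turn from the pose commanded when the call began, along the tool's axes at that moment, turning the shorter way round; what a row does not reach only later rows make up. The controller multiplies each number of a shift by 120 mm and each number of a turn by 360 degrees. A row lasts 1/8 s, in which the tool goes at most 62.5 mm and 10.7 degrees, less where a joint would pass 70% of its speed; a pose out of reach is approached as far as the arm can. A call with a number of a shift or a turn outside -1 to 1 is refused whole. A call with a gripper value outside its range is refused whole. The fingers move at their own pace and stop on an object; "squeeze" is the grip in N (left out, the last holds). Time passes only in rows, so rows that repeat a pose let the fingers close. It gives the time, the measured TCP pose, the force, the opening and the grip force at its end, in the units of the state.
- r.get_state(): the state, without advancing time (a new reading comes with each control period).
- capture(name): name is "scene" or "top" or "wrist"; returns the picture (400x640x3 uint8, red, green, blue); there is no depth.
- camera_model(name): a dict with "camera_matrix" (3x3 intrinsics, pixels), "rvec" (rotation vector, rad) and "tvec" (3), from world to camera coordinates, as OpenCV has them. Camera axes: x right, y down, z forward; pixel columns grow to the right and rows downward; lengths in m; the calibration is good to about 2 mm. A picture is of the moment at which its call begins: read the wrist's pose just before it. camera_model takes no time and is no camera call; for the wrist camera it gives the pose at the moment of the call.
- job.close_job(): hands the job in; it is judged then, once.
The state is a dict: "time_s": time; "joints": joint angles; "qd": joint speeds; "joint_torque": joint torques, N m; "tcp_pos": TCP position; "eef_rot": TCP orientation; "contact_force": force on the tool from outside, world axes, zero at the start; "moment": the same for the moment, N m; "gripper_width": finger opening in m; "gripper_force": force on a finger pad.
Only numpy, scipy, OpenCV 4.12 (cv2) and the standard library are available. Lean on these libraries where they do the work, as an engineer would, in place of code of your own. Each camera call takes 0.05 s, during which the arm holds its last target. There are 200 camera calls.

TASK

Put the loose square keeper plate over the axle stub of the wheel and leave it flat on the plate already there, the two squared up corner to corner. Then take the lock-ring pliers from their block, spread the lock ring with them (never touch the ring with the gripper itself), lift it off its stand and bring it down over the stub until it is level with the groove, lying flat all round it and resting on nothing. Finish like that, still squeezing the pliers so that they hold the ring spread at the groove; do not shift the other things on the bench.

Things in the scene. Friction and masses are not known exactly. Their poses are not given: they have to be found in the camera images.
- wheel: Fixed black rubber-tyred wheel, 130 mm across and 50 mm thick, lying on its side; origin at the centre of its underside on the bench, z up along the axle. A 64 x 64 x 8 mm steel plate lies fixed on it (sides along the wheel's x and y), and a dark steel axle stub of 40 mm diameter stands up through that, its chamfered top 101.5 mm above the bench.
- wheel_pile (a point): Centre of the top face of the fixed square plate on the wheel, on the stub's axis, 58 mm above the bench; the loose plate belongs here.
- wheel_groove (a point): Centre of the groove of the stub, on its axis, 84 mm above the bench; the groove is 9 mm tall and 34 mm in diameter, the stub above and below it 40 mm.
- plate: Loose square steel keeper plate, 64 x 64 x 8 mm, 150 g or so, with a round hole of 45 mm in its middle; origin at the centre of its underside, z up, sides along its x and y. It starts flat on a fixed 48 mm square, 20 mm high wooden offcut, so its rim overhangs by 8 mm.
- ring: Steel lock ring: horseshoe of 6 x 5 mm section with two sprung arms, about 40 g. Origin in the middle of its opening at half its 5 mm thickness, z up, the gap between its ends towards +x. Starts lying on its stand, origin 32.5 mm above the bench. Relaxed, its opening is 37 mm wide across y and cannot pass the stub; fully spread it is 45 mm wide.
- ring_stand: Fixed dark wooden block, 48 x 66 x 30 mm, that carries the ring; origin on the bench under the ring's centre. A pin of 26 mm diameter stands up inside the ring, 38 mm above the bench. The ring's two end lugs overhang the block freely.
- ring_gap (a point): On the ring, 29 mm from its origin along its +x: midway between its two straight end lugs (which run along x from 15 to 36 mm), at half thickness; the pliers' tips belong here. The lugs stand 21 to 23 mm apart (along the ring's y) when relaxed, 40 mm when fully spread.
- ring_left (a joint): Spread of each ring arm, rad: 0 relaxed, about 0.15 when the pliers are squeezed fully (more than about 0.11 clears the stub all round). Each lug pushes back with 3 N at first, 7 N at 0.15. Both arms move alike.
- pliers: Lock-ring pliers, 170 g, 145 mm long, upright with the tips down in a slot of their block; origin at the pivot, 91 mm above the bench (a 32 x 36 x 12 mm housing that rests on the block's top), z up towards the handles, y the line along which handles and tips open and close. Mirror-symmetric: a half turn about z changes nothing.
- pliers_stand: Fixed light wooden block, 58 x 72 x 85 mm, with an upright slot that holds the pliers; origin at the centre of its underside. Pull the pliers straight up by 80 mm or more to clear it.
- offcut: Fixed wooden offcut, 48 x 48 x 20 mm, under the loose plate; origin at the centre of its underside.
- pliers_grip (a point): On the pliers, 55 mm above the pivot, midway between the handles: grip height. Each handle ends in a flat-faced rubber pad, 24 mm long along the pliers' x and 16 mm tall; over both pads the width along y is 60 mm relaxed, 36 mm fully squeezed (mechanical stop). In a gripper that holds still the pliers sink about 4.5 mm from a light to a full squeeze.
- pliers_tip (a point): 72 mm below the pivot, midway between the tips. SQUEEZING the handles SPREADS the tips. Each tip's outer side has an 8 mm tall, 2.5 mm deep notch for the 5 mm thick lug; this point is at the notches' mid-height when spread (they are 2 mm lower relaxed). Toes under the notches reach 7 mm below it (10 relaxed). Tips: 14 mm wide along x; over both toes 8 mm relaxed, 45 mm spread.
- jaw_left (a joint): Turn of each pliers half, rad: 0 relaxed, 0.23 fully squeezed. Return spring: about 9 N at each handle at first, 13 N fully squeezed; with the ring on the tips a full squeeze takes about 21 N. Squeezed to 56 mm width (0.04) the pliers hang in the gripper, toes only 14 mm wide; jerky or fast swinging makes them tilt in this light grip.
- wrench: Bystander: open wrench lying beyond the wheel, crosswise.
- spray_can: Bystander: upright can, 60 mm diameter, 130 mm tall; origin under its centre.
- bolt_jar: Bystander: small upright glass jar, 48 mm diameter, 60 mm tall; origin under its centre.
- file: Bystander: flat file with wooden handle, 270 mm long, lying; origin on its underside.
- bar_stock: Bystander: steel bar 200 x 30 x 12 mm, lying; origin under its centre.
Mind the look-alikes: they are no part of the job. Leave any blue or yellow look-alike of the plate alone.

How it is judged:
By the outcome, as a careful person would: the job done as asked, in the order asked, and still so for the second after the job is handed in, while the arm keeps its last pose, push and grip.
It also fails if it takes over 64 s, if anything falls off the work surface, if the arm or the gripper's body presses on something with over 40 N, if the wrist force passes 120 N, or if a joint passes its speed limit or range.

## Working session

There is one attempt and no reset: what is moved stays moved. The work goes in short steps, Python scripts to look and compute and a tool call to move; the robot and the scene stay as the last step left them, time stands still between calls to the robot, and variables do not carry over. Pictures are saved under pics/ and viewed, at most 10 in all, crops included, and the job is handed in when it is done.

Besides the shell and the picture viewer there is one more tool, called by a JSON object that holds its "api" and its "payload". drive_tool: Moves the arm, as the interface text tells. Its arguments: {"type":"object","properties":{"increments":{"type":"array"},"squeeze":{"type":"number"}},"required":["increments"]}

```bash
mkdir -p pics; ls; python3 - <<'E'
from plant import r,capture,camera_model
import cv2,numpy as np
s=r.get_state();print(s)
for n in("scene","top"):
    im=capture(n);cv2.imwrite(f"pics/{n}0.png",im[:,:,::-1]);m=camera_model(n)
    print(n,m)
E
```

```text
pics
{'time_s': 0.0, 'joints': array([ 9.35122134e+01,  2.05912835e+01,  6.30723555e-01, -2.32864896e-02,
       -7.01352799e+01, -1.65080641e+01]), 'qd': array([ 0.01875496, -0.03217891,  0.01168006,  0.0236424 , -0.05294652,
       -0.01773548]), 'joint_torque': array([ 2.09980186e-03, -5.82730114e+01,  2.93043441e+01,  6.99674428e+00,
        6.85954874e-03, -1.50661845e-04]), 'tcp_pos': array([0.15168249, 0.65721893, 0.23659126]), 'eef_rot': array([ 1.79901890e+02, -6.24791806e-03, -1.30037764e+01]), 'contact_force': array([-0.37427487,  0.50299483, -0.17220812]), 'moment': array([ 0.04959235,  0.02665871, -0.00311134]), 'gripper_force': 0.0, 'gripper_width': 0.08767609034905535}
scene {'camera_matrix': array([[459.46800451,   0.        , 320.62837039],
       [  0.        , 459.46800451, 203.00763544],
       [  0.        ,   0.        ,   1.        ]]), 'rvec': array([ 1.17976028,  2.43132745, -0.8543831 ]), 'tvec': array([ 0.31159395, -0.25863161,  1.52999702])}
top {'camera_matrix': array([[407.94673116,   0.        , 323.54680424],
       [  0.        , 407.94673116, 197.99698485],
       [  0.        ,   0.        ,   1.        ]]), 'rvec': array([ 2.10089293, -2.15676881,  0.21477672]), 'tvec': array([0.03751556, 0.55307426, 1.17239994])}
```

View pics/top0.png

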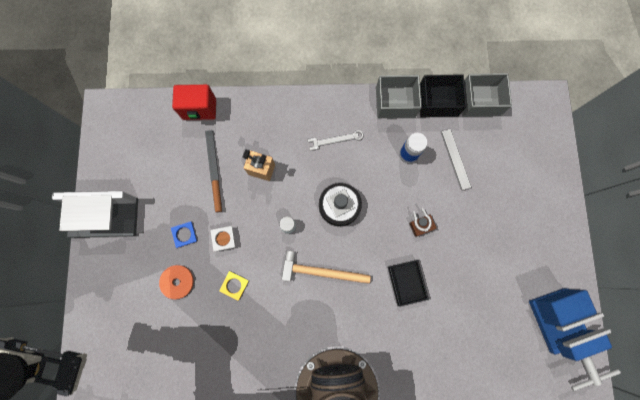

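View pics/scene0.png

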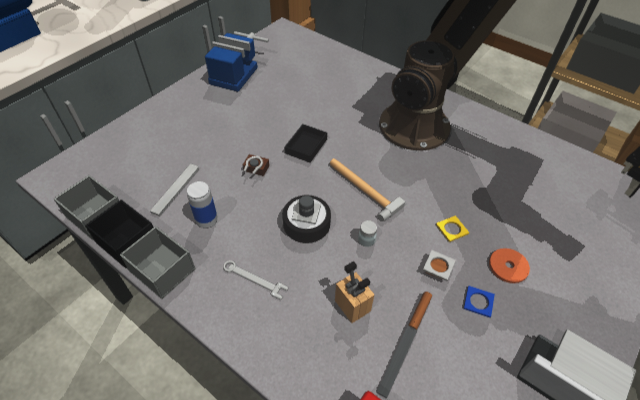

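The only plate-like things are the grey-white plate on the offcut at top (223,239), the blue one at (184,235), the yellow one at (234,286) and the orange disc at (177,282). I choose the grey one. The pliers are at (258,163), the wheel at (341,204) and the ring at (423,222).

```bash
cat > h.py <<'E'
import cv2,numpy as np
from plant import r,capture,camera_model
def model(n):
    m=camera_model(n);return m["camera_matrix"],cv2.Rodrigues(np.array(m["rvec"],float))[0],np.array(m["tvec"],float)
def ray2plane(m,uv,z):
    K,R,t=m;d=R.T@np.linalg.inv(K)@np.array([uv[0],uv[1],1.]);c=-R.T@t
    return c+d*(z-c[2])/d[2]
def proj(m,P):
    K,R,t=m;p=(np.atleast_2d(P)@R.T+t)@K.T;return p[:,:2]/p[:,2:]
def tool(dx,dy,yaw):  # world shift -> tool shift, tool down, R=Rz(yaw)Rx(180)
    y=np.radians(yaw);c,s=np.cos(y),np.sin(y)
    return np.array([c*dx+s*dy, s*dx-c*dy])
E
python3 - <<'E'
from h import *
m=model("top")
for n,uv,z in[("plate",(223,239),.028),("wheel",(341,202),.1),("ring",(423,222),.035),("pl",(258,160),.1),("jar",(287,226),.06),("can",(416,146),.13)]:
    print(n,ray2plane(m,uv,z).round(3))
im=cv2.imread("pics/top0.png")
def c(u,v): return cv2.resize(im[v-25:v+25,u-33:u+33],(400,300),interpolation=cv2.INTER_CUBIC)
cv2.imwrite("pics/m0.png",np.vstack([np.hstack([c(223,239),c(341,204)]),np.hstack([c(423,222),c(258,163)])]))
# wrist cam vs tool
K,R,t=model("wrist");s=r.get_state();print(K,(-R.T@t)-s["tcp_pos"],R.T)
E
```

```text
plate [0.441 0.327 0.028]
wheel [ 0.532 -0.026  0.1  ]
ring [ 0.476 -0.275  0.035]
pl [0.663 0.213 0.1  ]
jar [0.471 0.133 0.06 ]
can [ 0.685 -0.246  0.13 ]
[[276.09369319   0.         320.73185719]
 [  0.         276.09369319 200.21418364]
 [  0.           0.           1.        ]] [ 0.06867359 -0.0164661   0.14606613] [[-2.24697470e-01 -9.40186765e-01 -2.56046664e-01]
 [-9.74428218e-01  2.17026245e-01  5.82173268e-02]
 [ 8.33685964e-04  2.62580381e-01 -9.64909762e-01]]
```

View pics/m0.png

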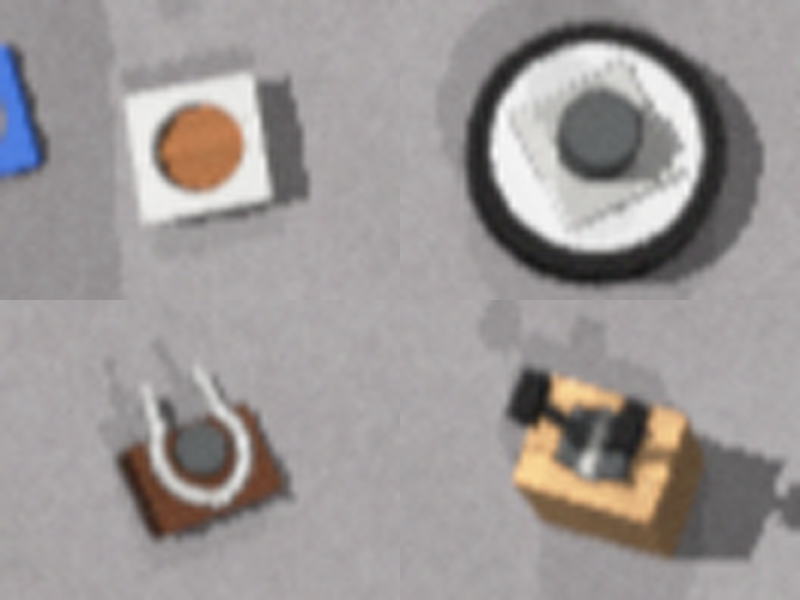

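The close crop (top left) shows the plate with the wooden offcut seen through its hole, so it is the right one. Its yaw is about +10°. Moving over it now.

{"api": "drive_tool", "payload": {"increments": [[[1,0.33,0.238,0,0],[1,0.66,0.475,0,0],[1,0.99,0.713,0,0]]]}}

```text
time_s: 0.48
tcp_pos: [0.2489, 0.5462, 0.2371]
eef_rot: [179.9, -0.0, -13.0]
contact_force: [-0.3, 0.1, 0.6]
gripper_width: 0.0879
gripper_force: 0.0
```

{"api": "drive_tool", "payload": {"increments": [[[1,0.33,0.238,0,0],[1,0.66,0.475,0,0],[1,0.99,0.713,0,0]]]}}

```text
time_s: 0.85
tcp_pos: [0.3455, 0.436, 0.2373]
eef_rot: [180.0, 0.0, -13.0]
contact_force: [0.7, 0.0, 0.3]
gripper_width: 0.0878
gripper_force: 0.0
```

{"api": "drive_tool", "payload": {"increments": [[[1,0.33,0.238,0,-0.02],[1,0.66,0.475,0,-0.04],[1,0.99,0.713,0,-0.061],[1,0.99,0.713,0,-0.061]]]}}

```text
time_s: 1.35
tcp_pos: [0.4427, 0.325, 0.2372]
eef_rot: [180.0, 0.0, 8.9]
contact_force: [0.8, 0.4, -0.3]
gripper_width: 0.0876
gripper_force: 0.0
```

```bash
python3 - <<'E'
from h import *
s=r.get_state();print(s["time_s"],s["tcp_pos"],s["eef_rot"],s["joints"].round(1))
np.savez("pics/w1.npz",*model("wrist"));im=capture("wrist")[:,:,::-1];cv2.imwrite("pics/w1.png",im)
E
```

```text
1.35 [0.44265778 0.32499177 0.23721702] [1.79960465e+02 3.52490693e-02 8.85610927e+00] [ 56.7   8.8 -15.3   0.  -66.   42.1]
```

View pics/w1.png

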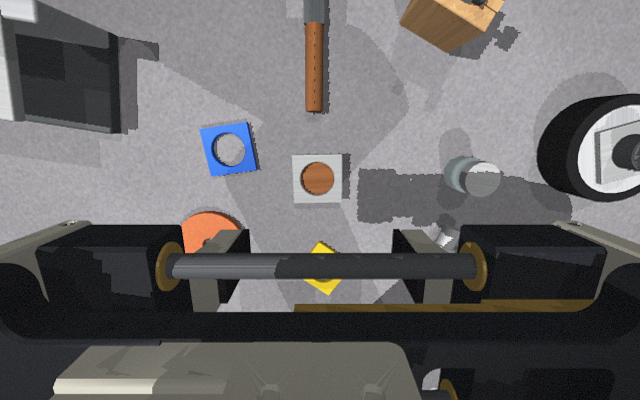

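The plate shows at about (317,178), almost square to the gripper. Blue is at (230,149), yellow at (322,268) and the jar at (475,177). I'll fit the plate's outline with code.

```bash
python3 - <<'E'
from h import *
m=np.load("pics/w1.npz");m=[m[k] for k in m.files];im=cv2.imread("pics/w1.png")
g=im[130:225,275:360];hsv=cv2.cvtColor(g,cv2.COLOR_BGR2HSV)
print(hsv[48,20:30].tolist(),hsv[48,5:12].tolist())
mask=((hsv[...,2]>165)&(hsv[...,1]<40)).astype(np.uint8)
mask=cv2.morphologyEx(mask,cv2.MORPH_OPEN,np.ones((3,3)))
cs,_=cv2.findContours(mask,cv2.RETR_EXTERNAL,cv2.CHAIN_APPROX_NONE);c=max(cs,key=cv2.contourArea)
w=np.array([ray2plane(m,p[0]+[275,130],.028)[:2] for p in c])
q=cv2.minAreaRect((w*1000).astype(np.float32));print(q,len(c))
E
```

```text
[[60, 4, 202], [90, 1, 200], [90, 1, 200], [75, 5, 203], [90, 3, 171], [30, 2, 120], [9, 88, 81], [13, 155, 79], [12, 151, 157], [13, 157, 171]] [[158, 7, 151], [138, 9, 149], [150, 2, 153], [135, 7, 156], [160, 5, 154], [120, 8, 158], [146, 11, 157]]
((430.6995544433594, 314.79119873046875), (93.50041198730469, 89.54190063476562), 8.869816780090332) 320
```

```bash
python3 - <<'E'
from h import *
m=np.load("pics/w1.npz");m=[m[k] for k in m.files];im=cv2.imread("pics/w1.png")
g=im[130:225,275:360];v=cv2.GaussianBlur(g.max(2),(3,3),0)
mask=((v>178)&(g.max(2).astype(int)-g.min(2)<30)).astype(np.uint8)
mask=cv2.morphologyEx(mask,cv2.MORPH_OPEN,np.ones((3,3)))
cs,_=cv2.findContours(mask,cv2.RETR_EXTERNAL,cv2.CHAIN_APPROX_NONE);c=max(cs,key=cv2.contourArea)
w=np.array([ray2plane(m,p[0]+[275,130],.028)[:2] for p in c])
q=cv2.minAreaRect((w*1000).astype(np.float32));print(q)
s=r.get_state();d=np.array(q[0])/1000-s["tcp_pos"][:2];print(tool(*d,s["eef_rot"][2])/.12)
mt=model("top");print([ray2plane(mt,(223,239),.028)])
E
```

```text
((444.3794860839844, 330.346923828125), (62.749935150146484, 61.84928894042969), 9.92324447631836)
[ 0.02511199 -0.03170515]
[array([0.44102125, 0.32709852, 0.028     ])]
```

{"api": "drive_tool", "payload": {"increments": [[[1,0.025,-0.032,0.45,-0.003],[1,0.025,-0.032,0.95,-0.003],[1,0.025,-0.032,0.95,-0.003]]]}}

```text
time_s: 1.78
tcp_pos: [0.4411, 0.3298, 0.1197]
eef_rot: [179.6, 0.4, 10.0]
contact_force: [0.7, 0.1, 1.5]
gripper_width: 0.0878
gripper_force: 0.0
```

{"api": "drive_tool", "payload": {"increments": [[[1,0,0,0.4,0],[1,0,0,0.65,0],[1,0,0,0.8,0],[1,0,0,0.8,0]]]}}

```text
time_s: 2.28
tcp_pos: [0.4439, 0.3328, 0.0286]
eef_rot: [180.0, -0.0, 10.1]
contact_force: [0.5, 0.4, 1.0]
gripper_width: 0.0877
gripper_force: 0.0
```

{"api": "drive_tool", "payload": {"increments": [[[-1,0,0,0,0],[-1,0,0,0,0],[-1,0,0,0,0],[-1,0,0,0,0]]], "squeeze": 30}}

```text
time_s: 2.78
tcp_pos: [0.444, 0.3319, 0.0286]
eef_rot: [-180.0, -0.1, 10.1]
contact_force: [-1.7, -1.9, 7.1]
gripper_width: 0.0635
gripper_force: 30.0
```

{"api": "drive_tool", "payload": {"increments": [[[-1,0,0,-0.2,0],[-1,0,0,-0.55,0],[-1,0,0,-0.9,0]]]}}

```text
time_s: 3.15
tcp_pos: [0.4434, 0.3312, 0.1365]
eef_rot: [180.0, 0.1, 10.0]
contact_force: [0.4, 0.2, -2.0]
gripper_width: 0.0634
gripper_force: 30.0
```

{"api": "drive_tool", "payload": {"increments": [[[-1,-0.04,0.15,-0.4,0],[-1,-0.07,0.4,-0.85,0]]]}}

```text
time_s: 3.4
tcp_pos: [0.4431, 0.2824, 0.2386]
eef_rot: [180.0, 0.1, 10.1]
contact_force: [1.1, 0.1, -1.2]
gripper_width: 0.0634
gripper_force: 30.0
```

{"api": "drive_tool", "payload": {"increments": [[[-1,-0.03,0.4,0,0],[-1,-0.07,0.95,0,0]]]}}

```text
time_s: 3.65
tcp_pos: [0.4549, 0.1722, 0.2383]
eef_rot: [-179.9, -0.1, 10.1]
contact_force: [0.5, -0.6, -1.7]
gripper_width: 0.064
gripper_force: 30.0
```

{"api": "drive_tool", "payload": {"increments": [[[-1,-0.03,0.45,0,0],[-1,-0.07,0.95,0,0]]]}}

```text
time_s: 3.9
tcp_pos: [0.4663, 0.0576, 0.2378]
eef_rot: [-180.0, -0.0, 10.1]
contact_force: [2.4, 0.0, -1.3]
gripper_width: 0.0636
gripper_force: 30.0
```

{"api": "drive_tool", "payload": {"increments": [[[-1,-0.03,0.45,0,-0.02],[-1,-0.07,0.8,0,-0.044],[-1,-0.07,0.9,0,-0.044],[-1,-0.07,0.9,0,-0.044]]]}}

```text
time_s: 4.4
tcp_pos: [0.4771, -0.0491, 0.2374]
eef_rot: [-180.0, 0.0, 25.7]
contact_force: [-0.2, -0.4, -1.8]
gripper_width: 0.0639
gripper_force: 30.0
```

```bash
python3 - <<'E'
from h import *
s=r.get_state();print(s["time_s"],s["tcp_pos"],s["eef_rot"],s["joints"].round(1))
np.savez("pics/w2.npz",*model("wrist"));im=capture("wrist")[:,:,::-1];cv2.imwrite("pics/w2.png",im)
cv2.imwrite("pics/w2c.png",cv2.resize(im[40:340,170:470],(600,600),interpolation=cv2.INTER_CUBIC))
E
```

```text
4.4 [ 0.4770798  -0.04908746  0.23742708] [-1.79983718e+02  8.70233300e-03  2.56818671e+01] [ 17.7   1.8 -23.1  -0.  -65.1  98. ]
```

View pics/w2c.png

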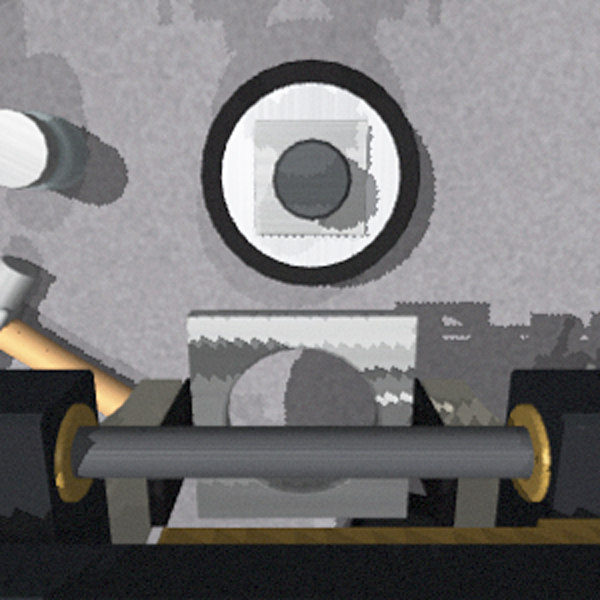

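The wheel's square plate is already nearly square with the tool at this yaw. The stub top is at crop (312,179), i.e. image (326,129.5), and the held plate's far edge is at crop row ~315. I'll enlarge both and fit the circles.

```bash
python3 - <<'E'
from h import *
m=np.load("pics/w2.npz");m=[m[k] for k in m.files];im=cv2.imread("pics/w2.png")
a=cv2.resize(im[92:168,290:366],(400,400),interpolation=cv2.INTER_CUBIC)
b=cv2.resize(im[188:308,260:380],(400,400),interpolation=cv2.INTER_CUBIC)
cv2.imwrite("pics/w2d.png",np.hstack([a,b]))
g=cv2.GaussianBlur(im,(3,3),0).max(2)
def fit(mask,o,z,ref):
    cs,_=cv2.findContours(mask.astype(np.uint8),cv2.RETR_EXTERNAL,cv2.CHAIN_APPROX_NONE)
    c=min((c for c in cs if len(c)>40),key=lambda c:np.linalg.norm(c[:,0].mean(0)+o-ref))
    w=np.array([ray2plane(m,p[0]+o,z)[:2] for p in c])
    # robust circle
    from scipy.optimize import least_squares
    q=least_squares(lambda q:np.hypot(*(w-q[:2]).T)-q[2],[*w.mean(0),.03],loss="soft_l1",f_scale=.0005).x
    print(q.round(4),len(c))
ref=np.array([326,129])
sub=g[100:160,295:360];fit((sub>40)&(sub<112),[295,100],.1005,ref)
print(sub[28,:].tolist())
# tyre inner white hub / outer
sub=g[60:200,265:390];fit(sub<70,[265,60],.05,np.array([326,126]))
E
```

```text
[ 0.5388 -0.026   0.0189] 110
[249, 243, 231, 225, 226, 226, 226, 226, 226, 228, 209, 150, 95, 83, 91, 95, 95, 95, 98, 100, 98, 96, 98, 100, 99, 97, 97, 101, 102, 99, 97, 96, 95, 94, 94, 94, 94, 95, 96, 96, 95, 95, 95, 95, 94, 94, 95, 92, 76, 64, 83, 116, 132, 133, 132, 131, 131, 129, 134, 144, 153, 180, 222, 243, 245]
[ 0.539  -0.0257  0.0629] 311
```

View pics/w2d.png

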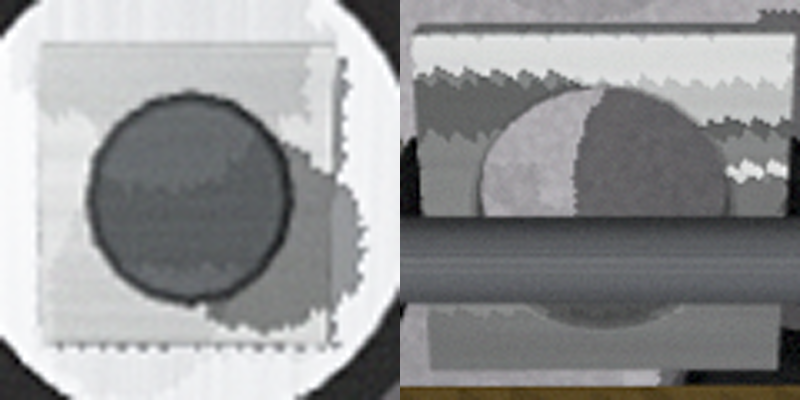

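```bash
python3 - <<'E'
from h import *
m=np.load("pics/w2.npz");m=[m[k] for k in m.files]
s=r.get_state();T=s["tcp_pos"];yaw=s["eef_rot"][2];print(T,yaw)
def rep(n,pts,sc,o,z):
    # cv2.resize: src=(dst+.5)/sc-.5
    w=np.array([ray2plane(m,(np.array(p)+.5)/sc-.5+o,z)[:2] for p in pts])
    l=np.array([tool(*(p-T[:2]),yaw) for p in w])
    print(n,"centre world",w.mean(0).round(4),"in tool mm",(l.mean(0)*1e3).round(1));
    for i in range(4):
        d=l[(i+1)%4]-l[i];a=np.degrees(np.arctan2(d[1],d[0]));print("  len",(np.hypot(*d)*1e3).round(1),"ang in tool",round((a+45)%90-45,2))
rep("pile",[(40,43),(335,44),(330,346),(42,344)],400/76,[290,92],.058)
rep("held",[(14,35),(396,36),(378,370),(30,370)],400/120,[260,188],T[2]-.0006)
c=np.array([.5389,-.0258])-T[:2];print("wheel in tool mm",tool(*c,yaw)*1e3)
E
```

```text
[ 0.4771229  -0.04845114  0.23745471] 25.751571358711143
pile centre world [ 0.5385 -0.0256] in tool mm [65.2  6.1]
  len 62.3 ang in tool 0.24
  len 63.4 ang in tool -0.71
  len 64.1 ang in tool 0.45
  len 63.2 ang in tool 0.94
held centre world [ 0.4771 -0.0499] in tool mm [-0.6  1.3]
  len 62.9 ang in tool 0.2
  len 63.2 ang in tool -0.1
  len 63.6 ang in tool 0.03
  len 63.4 ang in tool 0.51
wheel in tool mm [65.48302826  6.4387181 ]
```

{"api": "drive_tool", "payload": {"increments": [[[-1,0.3,0.03,0,0],[-1,0.55,0.042,0.2,0],[-1,0.55,0.042,0.6,0],[-1,0.55,0.042,0.99,0],[-1,0.55,0.042,0.99,0]]]}}

```text
time_s: 5.08
tcp_pos: [0.5362, -0.0237, 0.1157]
eef_rot: [-179.9, 0.4, 25.9]
contact_force: [0.3, -0.2, -0.7]
gripper_width: 0.0636
gripper_force: 30.0
```

```bash
python3 - <<'E'
from h import *
s=r.get_state();print(s["time_s"],s["tcp_pos"],s["eef_rot"])
np.savez("pics/w3.npz",*model("wrist"));im=capture("wrist")[:,:,::-1];cv2.imwrite("pics/w3.png",im)
cv2.imwrite("pics/w3c.png",cv2.resize(im[180:310,250:390],(700,650))[:600])
E
```

```text
5.075 [ 0.53622744 -0.02365797  0.11568993] [-179.90462023    0.42113468   25.9033224 ]
```

View pics/w3c.png

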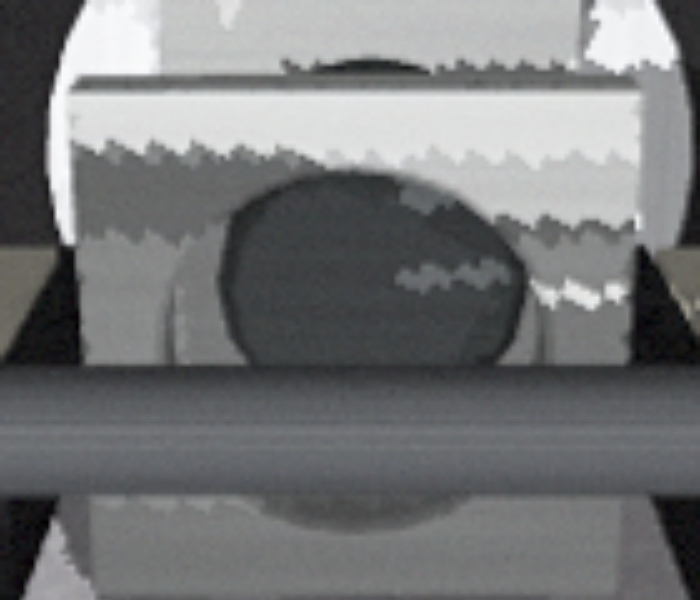

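Through the hole the stub spans crop columns 220–525 and the hole 170–548. At their depths that puts the stub about 1.6 mm towards tool +y, so I correct that and go down slowly.

{"api": "drive_tool", "payload": {"increments": [[[-1,0,0.013,0,0],[-1,0,0.013,0,0],[-1,0,0.013,0.07,0],[-1,0,0.013,0.12,0],[-1,0,0.013,0.12,0]]]}}

```text
time_s: 5.75
tcp_pos: [0.539, -0.0259, 0.1037]
eef_rot: [-180.0, 0.1, 25.9]
contact_force: [-0.8, 0.7, -1.2]
gripper_width: 0.0633
gripper_force: 30.0
```

{"api": "drive_tool", "payload": {"increments": [[[-1,0,0,0.08,0],[-1,0,0,0.17,0],[-1,0,0,0.25,0],[-1,0,0,0.29,0],[-1,0,0,0.29,0]]]}}

```text
time_s: 6.38
tcp_pos: [0.5391, -0.0259, 0.0693]
eef_rot: [-180.0, 0.1, 25.9]
contact_force: [-0.9, -0.0, -0.7]
gripper_width: 0.0634
gripper_force: 30.4
```

{"api": "drive_tool", "payload": {"increments": [[[-1,0,0,0.01,0],[-1,0,0,0.02,0],[-1,0,0,0.025,0],[-1,0,0,0.025,0]]]}}

```text
time_s: 6.88
tcp_pos: [0.5396, -0.0259, 0.0685]
eef_rot: [180.0, -0.0, 25.9]
contact_force: [-8.3, 0.7, 20.3]
gripper_width: 0.0634
gripper_force: 39.0
```

{"api": "drive_tool", "payload": {"increments": [[[-1,0,0,-0.02,0],[-1,0,0,-0.02,0],[0.2,0,0,-0.02,0],[1,0,0,-0.02,0],[1,0,0,-0.02,0]]]}}

```text
time_s: 7.5
tcp_pos: [0.5394, -0.0258, 0.0687]
eef_rot: [-180.0, 0.0, 25.9]
contact_force: [0.3, -0.4, -0.1]
gripper_width: 0.0783
gripper_force: 0.0
```

{"api": "drive_tool", "payload": {"increments": [[[1,0,0,0,0],[1,0,0,0.04,0],[1,0,0,0.04,0]]]}}

```text
time_s: 7.88
tcp_pos: [0.5391, -0.0258, 0.0636]
eef_rot: [-180.0, 0.1, 25.9]
contact_force: [0.7, -1.1, 0.1]
gripper_width: 0.0875
gripper_force: 0.0
```

{"api": "drive_tool", "payload": {"increments": [[[-1,0,0,0,0],[-1,0,0,0,0],[-1,0,0,0,0],[-1,0,0,0,0]]], "squeeze": 12}}

```text
time_s: 8.38
tcp_pos: [0.5391, -0.0249, 0.0642]
eef_rot: [-179.9, -0.0, 25.9]
contact_force: [-3.8, 6.5, 2.2]
gripper_width: 0.0636
gripper_force: 12.0
```

{"api": "drive_tool", "payload": {"increments": [[[1,0,0,0,0],[1,0,0,0,0],[1,0,0,0,0],[1,0,0,0,0]]]}}

```text
time_s: 8.88
tcp_pos: [0.5395, -0.0259, 0.0642]
eef_rot: [180.0, 0.0, 25.9]
contact_force: [0.3, 0.3, 0.0]
gripper_width: 0.0872
gripper_force: 0.0
```

{"api": "drive_tool", "payload": {"increments": [[[1,0,0,-0.3,0],[1,0,0,-0.7,0],[1,0,0,-0.95,0]]]}}

```text
time_s: 9.25
tcp_pos: [0.5401, -0.0258, 0.1805]
eef_rot: [180.0, -0.1, 25.9]
contact_force: [0.9, 0.2, 0.1]
gripper_width: 0.0875
gripper_force: 0.0
```

{"api": "drive_tool", "payload": {"increments": [[[1,-0.2,0,-0.3,0],[1,-0.4,0,-0.5,0],[1,-0.4,0,-0.5,0],[1,-0.4,0,-0.5,0]]]}}

```text
time_s: 9.75
tcp_pos: [0.4963, -0.0466, 0.2378]
eef_rot: [-180.0, -0.0, 25.9]
contact_force: [0.6, 0.1, -0.5]
gripper_width: 0.0875
gripper_force: 0.0
```

```bash
python3 - <<'E'
from h import *
s=r.get_state();print(s["time_s"],s["tcp_pos"],s["eef_rot"])
np.savez("pics/w4.npz",*model("wrist"));im=capture("wrist")[:,:,::-1];cv2.imwrite("pics/w4.png",im)
m=model("wrist");u,v=proj(m,[.539,-.0258,.062])[0].astype(int);print(u,v)
a=cv2.resize(im[v-40:v+40,u-40:u+40],(480,480),interpolation=cv2.INTER_CUBIC)
import math
t=cv2.imread("pics/top0.png")
cv2.imwrite("pics/w4c.png",a)
E
```

```text
9.75 [ 0.4962596  -0.04664644  0.23780183] [-1.79985694e+02 -4.39591707e-03  2.58681390e+01]
320 145
```

View pics/w4c.png

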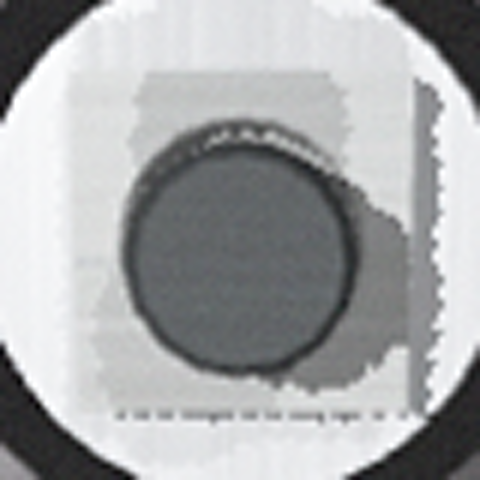

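The plate lies flat and square with the fixed one along the closing direction. A second gentle squeeze at 90° will square the other direction and locate the wheel.

{"api": "drive_tool", "payload": {"increments": [[[1,0.2,0,0,0.028],[1,0.4,-0.007,0,0.056],[1,0.4,-0.007,0,0.084],[1,0.4,-0.007,0,0.112],[1,0.4,-0.007,0,0.14]]]}}

```text
time_s: 10.42
tcp_pos: [0.5392, -0.0247, 0.2365]
eef_rot: [179.9, 0.1, -24.8]
contact_force: [0.0, 0.7, -0.3]
gripper_width: 0.0875
gripper_force: 0.0
```

{"api": "drive_tool", "payload": {"increments": [[[1,0,0,0.2,0.028],[1,0,0,0.45,0.056],[1,0,0,0.7,0.084],[1,0,0,0.9,0.11],[1,0,0,0.9,0.11]]]}}

```text
time_s: 11.05
tcp_pos: [0.5376, -0.0253, 0.1272]
eef_rot: [179.7, 0.1, -64.1]
contact_force: [1.0, -0.3, -0.2]
gripper_width: 0.0876
gripper_force: 0.0
```

```bash
python3 - <<'E'
from h import *
s=r.get_state();print(s["time_s"],s["tcp_pos"],s["eef_rot"],s["joints"].round(1))
d=np.array([.5392,-.0252])-s["tcp_pos"][:2];print(tool(*d,s["eef_rot"][2])/.12)
E
```

```text
11.05 [ 0.53763149 -0.02526896  0.12724381] [ 1.79653872e+02  6.67726214e-02 -6.40613458e+01] [ 18.2  13.7 -24.8  -0.  -51.8   7.8]
[ 0.00520056 -0.01200556]
```

{"api": "drive_tool", "payload": {"increments": [[[1,0,0,0.2,0],[1,0,0,0.4,0],[1,0,0,0.548,0],[1,0,0,0.548,0]]]}}

```text
time_s: 11.55
tcp_pos: [0.5388, -0.0251, 0.0638]
eef_rot: [179.9, 0.0, -63.9]
contact_force: [-0.1, 1.0, 0.8]
gripper_width: 0.0876
gripper_force: 0.0
```

{"api": "drive_tool", "payload": {"increments": [[[-1,0,0,0,0],[-1,0,0,0,0],[-1,0,0,0,0],[-1,0,0,0,0]]]}}

```text
time_s: 12.05
tcp_pos: [0.5391, -0.0251, 0.0651]
eef_rot: [-180.0, -0.0, -64.1]
contact_force: [-3.0, -0.3, 6.3]
gripper_width: 0.0641
gripper_force: 12.0
```

{"api": "drive_tool", "payload": {"increments": [[[1,0,0,0,0],[1,0,0,0,0],[1,0,0,0,0],[1,0,0,0,0]]]}}

```text
time_s: 12.55
tcp_pos: [0.5391, -0.0249, 0.0643]
eef_rot: [180.0, 0.0, -64.1]
contact_force: [0.8, 1.0, -0.1]
gripper_width: 0.0873
gripper_force: 0.0
```

{"api": "drive_tool", "payload": {"increments": [[[1,0,0,-0.3,0],[1,0,0,-0.7,0],[1,0,0,-0.99,0]]]}}

```text
time_s: 12.92
tcp_pos: [0.5395, -0.0249, 0.1852]
eef_rot: [-179.9, -0.0, -64.1]
contact_force: [1.3, -0.1, -0.3]
gripper_width: 0.0875
gripper_force: 0.0
```

{"api": "drive_tool", "payload": {"increments": [[[1,0,0,-0.3,0],[1,0,0,-0.6,0],[1,0,0,-0.6,0]]]}}

```text
time_s: 13.3
tcp_pos: [0.5407, -0.0248, 0.2584]
eef_rot: [-179.7, -0.1, -64.1]
contact_force: [-0.2, 0.4, -0.0]
gripper_width: 0.0878
gripper_force: 0.0
```

{"api": "drive_tool", "payload": {"increments": [[[1,0.25,0.24,0,0],[1,0.5,0.48,0,0],[1,0.72,0.69,0,0]]]}}

```text
time_s: 13.68
tcp_pos: [0.5014, -0.1399, 0.2544]
eef_rot: [179.9, 0.0, -64.1]
contact_force: [0.6, 0.1, -0.5]
gripper_width: 0.0876
gripper_force: 0.0
```

{"api": "drive_tool", "payload": {"increments": [[[1,0.25,0.24,0.2,0],[1,0.5,0.48,0.4,0],[1,0.72,0.69,0.46,0],[1,0.72,0.69,0.46,0],[1,0.72,0.69,0.46,0]]]}}

```text
time_s: 14.3
tcp_pos: [0.4654, -0.2527, 0.1995]
eef_rot: [180.0, 0.0, -64.2]
contact_force: [-0.1, -0.0, -0.2]
gripper_width: 0.0877
gripper_force: 0.0
```

```bash
python3 - <<'E'
from h import *
s=r.get_state();print(s["time_s"],s["tcp_pos"],s["eef_rot"],s["joints"].round(1))
np.savez("pics/w5.npz",*model("wrist"));im=capture("wrist")[:,:,::-1];cv2.imwrite("pics/w5.png",im)
m=model("wrist");print(proj(m,[[.476,-.275,.035],[.476,-.275,.0],[.502,-.264,.035]]))
E
```

```text
14.3 [ 0.46539658 -0.2526711   0.19954395] [ 1.79971599e+02  2.93286664e-02 -6.41568451e+01] [ -7.3   8.6 -20.7  -0.  -60.7  33.1]
[[320.94402756 167.41103237]
 [320.94169155 163.25203277]
 [295.97738931 166.11585623]]
```

{"api": "drive_tool", "payload": {"increments": [[[1,-0.15,-0.15,-0.35,0],[1,-0.5,-0.5,-0.67,0],[1,-0.85,-0.86,-0.67,0],[1,-0.98,-0.995,-0.67,0]]]}}

```text
time_s: 14.85
tcp_pos: [0.5228, -0.0912, 0.2816]
eef_rot: [-179.8, -0.0, -63.9]
contact_force: [-0.3, -0.5, -0.3]
gripper_width: 0.0878
gripper_force: 0.0
```

{"api": "drive_tool", "payload": {"increments": [[[1,-0.35,-0.35,0,0],[1,-0.7,-0.71,0,0],[1,-0.98,-0.995,0,0]]]}}

```text
time_s: 15.22
tcp_pos: [0.5781, 0.0666, 0.2808]
eef_rot: [-179.9, 0.0, -64.0]
contact_force: [1.0, -1.0, -1.1]
gripper_width: 0.0876
gripper_force: 0.0
```

{"api": "drive_tool", "payload": {"increments": [[[1,-0.3,-0.3,0,-0.028],[1,-0.6,-0.61,0,-0.056],[1,-0.9,-0.9,0,-0.084],[1,-0.98,-0.995,0,-0.112],[1,-0.98,-0.995,0,-0.134]]]}}

```text
time_s: 15.85
tcp_pos: [0.6335, 0.224, 0.2797]
eef_rot: [180.0, 0.0, -15.4]
contact_force: [-0.5, -0.6, 0.1]
gripper_width: 0.0878
gripper_force: 0.0
```

{"api": "drive_tool", "payload": {"increments": [[[1,0,0,0,0],[1,0,0,0,0]]]}}

```text
time_s: 16.1
tcp_pos: [0.6336, 0.2215, 0.2807]
eef_rot: [-180.0, -0.0, -16.0]
contact_force: [-0.6, -0.6, 0.6]
gripper_width: 0.0871
gripper_force: 0.0
```

```bash
python3 - <<'E'
from h import *
s=r.get_state();print(s["time_s"],s["tcp_pos"],s["eef_rot"],s["joints"].round(1))
np.savez("pics/w6.npz",*model("wrist"));im=capture("wrist")[:,:,::-1];cv2.imwrite("pics/w6.png",im)
m=model("wrist");print(proj(m,[[.663,.213,.154],[.663,.213,.085]]))
u,v=proj(m,[.663,.213,.11])[0].astype(int)
i5=cv2.imread("pics/w5.png")
v0,u0=max(0,v-75),u-75
print(u0,v0)
cv2.imwrite("pics/w6c.png",np.hstack([cv2.resize(i5[121:211,255:375],(400,300),interpolation=cv2.INTER_CUBIC).repeat(1,0),np.zeros((300,0,3),np.uint8)]) if 0 else
 np.hstack([cv2.resize(i5[110:220,260:370],(396,396),interpolation=cv2.INTER_CUBIC),cv2.resize(im[v0:v0+132,u0:u0+132],(396,396),interpolation=cv2.INTER_CUBIC)]))
E
```

```text
16.1 [0.63356057 0.22152243 0.2806626 ] [-1.79980367e+02 -1.52424844e-02 -1.60083070e+01] [ 35.9  18.9   3.9  -0.  -75.   38.1]
[[319.94736319 167.00882044]
 [320.15728138 158.80913216]]
245 86
```

View pics/w6c.png

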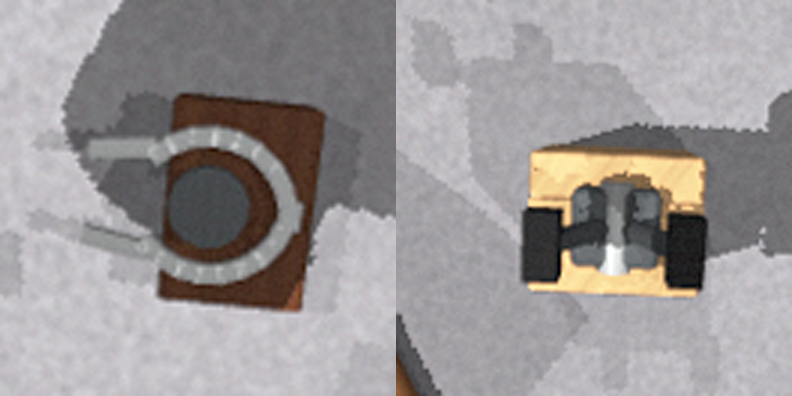

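The ring panel shows the pin at crop (207,207), the lug ends at (90,149) and (83,230), and the stand top corners. The pliers panel shows pads spanning crop columns 523–705, with pad centres at rows ~244 and ~251.

```bash
python3 - <<'E'
from h import *
def L(n):
    m=np.load(n);return [m[k] for k in m.files]
m=L("pics/w5.npz");f=lambda p,z:ray2plane(m,(np.array(p)+.5)/3.6-.5+[260,110],z)[:2]
# refine pin circle
im=cv2.imread("pics/w5.png");c0=f((207,207),.038)
e1,e2=f((90,149),.035),f((83,230),.035);mid=(e1+e2)/2;d=mid-c0
print("pin",c0.round(4),"lugmid",mid.round(4),"dist",np.hypot(*d),"yaw",np.degrees(np.arctan2(d[1],d[0])),"sep",np.hypot(*(e1-e2)))
dd=e1-e2;print("yaw from ends",np.degrees(np.arctan2(dd[1],dd[0]))-90)
a1=f((90,149),.035)-f((152,150),.035);a2=f((83,230),.035)-f((145,250),.035)
print("lug dirs",[np.degrees(np.arctan2(a[1],a[0])) for a in(a1,a2)])
Q=[f(p,.03) for p in[(177,94),(325,108),(303,310),(160,298)]]
for i in range(4):
    a=Q[(i+1)%4]-Q[i];print("stand",np.hypot(*a).round(4),np.degrees(np.arctan2(a[1],a[0]))%90)
print("stand c",np.mean(Q,0), "back",f((301,217),.035),f((279,213),.035))
m=L("pics/w6.npz");g=lambda p,z:ray2plane(m,(np.array([p[0]-396,p[1]])+.5)/3-.5+[245,86],z)[:2]
l,rr=g((523,244.5),.154),g((705,251),.154);c=(l+rr)/2;d=l-rr
print("pliers c",c,"w",np.hypot(*d),"yaw",np.degrees(np.arctan2(d[1],d[0]))-90)
s=r.get_state();print(tool(*(c-s["tcp_pos"][:2]),s["eef_rot"][2])/.12,s["tcp_pos"])
for a,b in[((530,150),(705,155)),((527,290),(697,295))]:
    d=g(a,.085)-g(b,.085);print("block yaw",np.degrees(np.arctan2(d[1],d[0]))-90,np.hypot(*d))
bc=np.mean([g(p,.085) for p in((532,205),(703,212),(527,290),(697,295))],0);print(bc)
E
```

```text
pin [ 0.4798 -0.2742] lugmid [ 0.5158 -0.2622] dist 0.03797556412817155 yaw 18.444379593400026 sep 0.025457652252008973
yaw from ends -161.09091682683655
lug dirs [np.float64(24.9468102158796), np.float64(7.613617900415521)]
stand 0.0461 20.587916800728465
stand 0.065 21.08838192032583
stand 0.047 20.921650270889735
stand 0.0652 20.32442059132258
stand c [ 0.46979347 -0.2783088 ] back [ 0.45162624 -0.28381309] [ 0.45842137 -0.28192473]
pliers c [0.66244168 0.21604091] w 0.060235404592217594 yaw -18.04133923521873
[ 0.24307992 -0.02416931] [0.63360229 0.2212913  0.2807095 ]
block yaw -17.588269849216758 0.07042259601711594
block yaw -17.70028793469004 0.0715059260406662
[0.65123354 0.21990491]
```

{"api": "drive_tool", "payload": {"increments": [[[1,0.243,-0.024,0,0.005],[1,0.243,-0.024,0.1,0.005],[1,0.243,-0.024,0.35,0.005],[1,0.243,-0.024,0.6,0.005],[1,0.243,-0.024,0.6,0.005]]]}}

```text
time_s: 16.77
tcp_pos: [0.6607, 0.215, 0.2055]
eef_rot: [179.8, 0.2, -17.7]
contact_force: [-0.2, -0.1, 0.6]
gripper_width: 0.0874
gripper_force: 0.0
```

{"api": "drive_tool", "payload": {"increments": [[[1,0,0,0.25,0],[1,0,0,0.45,0],[1,0,0,0.59,0],[1,0,0,0.59,0]]]}}

```text
time_s: 17.27
tcp_pos: [0.6623, 0.2157, 0.1372]
eef_rot: [179.9, 0.0, -17.7]
contact_force: [-0.1, -0.1, 0.9]
gripper_width: 0.0878
gripper_force: 0.0
```

```bash
python3 - <<'E'
from h import *
s=r.get_state();print(s["time_s"],s["tcp_pos"],s["eef_rot"],s["gripper_width"])
E
```

```text
17.275 [0.66229994 0.2156584  0.13716181] [ 1.79937109e+02  4.76790481e-02 -1.76846891e+01] 0.08775526698768092
```

{"api": "drive_tool", "payload": {"increments": [[[0.273,0,0,0,0],[0.273,0,0,0,0],[0.273,0,0,0,0],[0.273,0,0,0,0],[0.273,0,0,0,0]]], "squeeze": 20}}

```text
time_s: 17.9
tcp_pos: [0.6634, 0.2161, 0.1394]
eef_rot: [-179.9, -0.1, -17.6]
contact_force: [-1.9, 1.1, 8.2]
gripper_width: 0.0562
gripper_force: 12.0
```

{"api": "drive_tool", "payload": {"increments": [[[0.273,0,0,-0.08,0],[0.273,0,0,-0.25,0],[0.273,0,0,-0.45,0],[0.273,0,0,-0.65,0],[0.273,0,0,-0.83,0]]]}}

```text
time_s: 18.52
tcp_pos: [0.6625, 0.2157, 0.2382]
eef_rot: [180.0, 0.0, -17.7]
contact_force: [1.0, 0.4, -2.2]
gripper_width: 0.0557
gripper_force: 9.8
```

{"api": "drive_tool", "payload": {"increments": [[[0.273,0,0,-0.1,0],[0.273,0,0,-0.15,0],[0.273,0,0,-0.17,0],[0.273,0,0,-0.17,0]]]}}

```text
time_s: 19.02
tcp_pos: [0.6624, 0.2158, 0.2569]
eef_rot: [180.0, 0.0, -17.7]
contact_force: [-0.6, -0.7, -1.5]
gripper_width: 0.0558
gripper_force: 9.8
```

{"api": "drive_tool", "payload": {"increments": [[[0.273,0,0.06,0,0],[0.273,0,0.2,0,0],[0.273,0,0.4,0,0],[0.273,0,0.62,0,0],[0.273,0,0.84,0,0]]]}}

```text
time_s: 19.65
tcp_pos: [0.6313, 0.1175, 0.2579]
eef_rot: [-180.0, -0.0, -17.7]
contact_force: [0.5, -0.2, -1.8]
gripper_width: 0.0559
gripper_force: 9.8
```

{"api": "drive_tool", "payload": {"increments": [[[0.273,0,0.22,0,0],[0.273,0,0.44,0,0],[0.273,0,0.66,0,0],[0.273,0,0.88,0,0]]]}}

```text
time_s: 20.15
tcp_pos: [0.5994, 0.0175, 0.2577]
eef_rot: [-180.0, -0.0, -17.7]
contact_force: [1.0, -0.1, -0.9]
gripper_width: 0.0559
gripper_force: 9.8
```

{"api": "drive_tool", "payload": {"increments": [[[0.273,0,0.22,0,0],[0.273,0,0.44,0,0],[0.273,0,0.66,0,0],[0.273,0,0.88,0,0]]]}}

```text
time_s: 20.65
tcp_pos: [0.5673, -0.083, 0.2576]
eef_rot: [180.0, 0.0, -17.7]
contact_force: [-0.1, -0.8, -2.0]
gripper_width: 0.056
gripper_force: 9.8
```

{"api": "drive_tool", "payload": {"increments": [[[0.273,0,0.22,0,0],[0.273,0,0.44,0,0],[0.273,0,0.66,0,0],[0.273,0,0.88,0,0]]]}}

```text
time_s: 21.15
tcp_pos: [0.5351, -0.1836, 0.2576]
eef_rot: [180.0, -0.0, -17.7]
contact_force: [-0.4, 1.0, -1.5]
gripper_width: 0.0557
gripper_force: 9.8
```

{"api": "drive_tool", "payload": {"increments": [[[0.273,-0.005,0.22,0,-0.015],[0.273,-0.01,0.42,0,-0.04],[0.273,-0.017,0.58,0,-0.07],[0.273,-0.017,0.68,0,-0.095],[0.273,-0.017,0.72,0,-0.105]]]}}

```text
time_s: 21.78
tcp_pos: [0.5068, -0.2651, 0.2575]
eef_rot: [-180.0, 0.0, 20.3]
contact_force: [0.6, 0.6, -2.1]
gripper_width: 0.0559
gripper_force: 9.8
```

{"api": "drive_tool", "payload": {"increments": [[[0.273,0,0,0,0],[0.273,0,0,0,0]]]}}

```text
time_s: 22.02
tcp_pos: [0.5075, -0.2639, 0.2576]
eef_rot: [180.0, -0.0, 20.0]
contact_force: [0.5, -0.5, -2.2]
gripper_width: 0.0559
gripper_force: 9.8
```

```bash
python3 - <<'E'
from h import *
s=r.get_state();print(s["time_s"],s["tcp_pos"],s["eef_rot"],s["joints"].round(1),s["gripper_width"])
d=np.array([.5071,-.2643])-s["tcp_pos"][:2];print(tool(*d,s["eef_rot"][2])*1e3)
E
```

```text
22.025 [ 0.5074894  -0.26393609  0.25762091] [ 1.79999298e+02 -3.98723956e-03  2.00336595e+01] [ -7.9  10.2 -10.9  -0.  -69.  117.9] 0.05586366032914321
[-0.49050307  0.20849358]
```

{"api": "drive_tool", "payload": {"increments": [[[0.273,-0.006,0.002,0.06,0],[0.273,-0.006,0.002,0.2,0],[0.273,-0.006,0.002,0.38,0],[0.273,-0.006,0.002,0.56,0],[0.273,-0.006,0.002,0.64,0]]]}}

```text
time_s: 22.65
tcp_pos: [0.506, -0.2638, 0.1784]
eef_rot: [-179.9, 0.2, 20.1]
contact_force: [-0.1, 0.1, -1.2]
gripper_width: 0.0561
gripper_force: 9.8
```

{"api": "drive_tool", "payload": {"increments": [[[0.273,0,0,0.02,0],[0.273,0,0,0.07,0],[0.273,0,0,0.13,0],[0.273,0,0,0.19,0],[0.273,0,0,0.218,0]]]}}

```text
time_s: 23.28
tcp_pos: [0.5069, -0.2642, 0.1541]
eef_rot: [-180.0, 0.0, 20.1]
contact_force: [0.0, -0.4, -1.6]
gripper_width: 0.056
gripper_force: 9.8
```

```bash
python3 - <<'E'
from h import *
s=r.get_state();print(s["time_s"],s["tcp_pos"],s["eef_rot"],s["contact_force"],s["moment"],s["gripper_width"])
E
```

```text
23.275 [ 0.50686199 -0.26416853  0.15409593] [-1.79981225e+02  2.84498964e-02  2.01243277e+01] [ 0.00700583 -0.38295629 -1.572158  ] [-0.04938101 -0.02343303 -0.0059544 ] 0.05598520256794954
```

{"api": "drive_tool", "payload": {"increments": [[[0.182,0,0,-0.004,0],[0.182,0,0,-0.004,0],[0.091,0,0,-0.008,0],[0.091,0,0,-0.008,0],[0.091,0,0,-0.008,0]]], "squeeze": 30}}

```text
time_s: 23.9
tcp_pos: [0.5072, -0.2642, 0.1557]
eef_rot: [180.0, -0.0, 20.1]
contact_force: [0.1, -0.2, -3.0]
gripper_width: 0.0483
gripper_force: 16.0
```

{"api": "drive_tool", "payload": {"increments": [[[0,0,0,-0.004,0],[0,0,0,-0.005,0],[0,0,0,-0.005,0],[0,0,0,-0.005,0]]]}}

```text
time_s: 24.4
tcp_pos: [0.5071, -0.2642, 0.1562]
eef_rot: [-180.0, 0.0, 20.1]
contact_force: [0.4, 0.6, -1.6]
gripper_width: 0.0442
gripper_force: 18.3
```

{"api": "drive_tool", "payload": {"increments": [[[-0.091,0,0,-0.005,0],[-0.091,0,0,-0.005,0],[-1,0,0,-0.009,0],[-1,0,0,-0.009,0],[-1,0,0,-0.009,0]]]}}

```text
time_s: 25.02
tcp_pos: [0.5071, -0.2642, 0.1573]
eef_rot: [180.0, -0.0, 20.1]
contact_force: [0.5, 0.4, -2.8]
gripper_width: 0.0356
gripper_force: 30.0
```

{"api": "drive_tool", "payload": {"increments": [[[-1,0,0,0,0],[-1,0,0,0,0]]]}}

```text
time_s: 25.28
tcp_pos: [0.5071, -0.2642, 0.1573]
eef_rot: [-180.0, 0.0, 20.1]
contact_force: [0.3, -0.1, -2.2]
gripper_width: 0.0359
gripper_force: 30.0
```

```bash
python3 - <<'E'
from h import *
s=r.get_state();print(s["time_s"],s["tcp_pos"],s["eef_rot"],s["contact_force"],s["moment"],s["gripper_width"],s["gripper_force"])
E
```

```text
25.275 [ 0.50708922 -0.26422046  0.15725938] [-1.79998633e+02  1.92023789e-03  2.01270167e+01] [ 0.34211704 -0.14713713 -2.17630013] [-0.03094151 -0.04651276 -0.06232665] 0.035897531398182136 29.978835051879287
```

{"api": "drive_tool", "payload": {"increments": [[[-1,0,0,-0.02,0],[-1,0,0,-0.06,0],[-1,0,0,-0.12,0],[-1,0,0,-0.22,0],[-1,0,0,-0.34,0]]]}}

```text
time_s: 25.9
tcp_pos: [0.5071, -0.2643, 0.1992]
eef_rot: [180.0, -0.0, 20.1]
contact_force: [-0.5, -0.0, -2.1]
gripper_width: 0.0354
gripper_force: 30.0
```

{"api": "drive_tool", "payload": {"increments": [[[-1,0,0,-0.13,0],[-1,0,0,-0.26,0],[-1,0,0,-0.36,0],[-1,0,0,-0.42,0],[-1,0,0,-0.435,0]]]}}

```text
time_s: 26.52
tcp_pos: [0.5072, -0.2642, 0.2506]
eef_rot: [180.0, -0.0, 20.1]
contact_force: [-0.8, -0.2, -2.0]
gripper_width: 0.0359
gripper_force: 30.0
```

{"api": "drive_tool", "payload": {"increments": [[[-1,0.03,-0.045,0,0],[-1,0.11,-0.17,0,0],[-1,0.25,-0.38,0,0],[-1,0.42,-0.63,0,0],[-1,0.589,-0.89,0,0]]]}}

```text
time_s: 27.15
tcp_pos: [0.5368, -0.1376, 0.2499]
eef_rot: [-180.0, 0.0, 20.1]
contact_force: [0.6, -0.1, -2.0]
gripper_width: 0.0355
gripper_force: 30.0
```

{"api": "drive_tool", "payload": {"increments": [[[-1,0.17,-0.26,0,0],[-1,0.34,-0.51,0,0],[-1,0.48,-0.72,0,0],[-1,0.56,-0.85,0,0],[-1,0.589,-0.89,0,0]]]}}

```text
time_s: 27.78
tcp_pos: [0.5663, -0.0137, 0.25]
eef_rot: [-180.0, 0.0, 20.2]
contact_force: [-0.2, -0.3, -2.2]
gripper_width: 0.0355
gripper_force: 30.0
```

{"api": "drive_tool", "payload": {"increments": [[[-1,0,0,0,0],[-1,0,0,0,0]]]}}

```text
time_s: 28.02
tcp_pos: [0.5661, -0.0157, 0.2503]
eef_rot: [180.0, 0.0, 20.1]
contact_force: [0.7, 0.2, -1.9]
gripper_width: 0.0359
gripper_force: 30.0
```

```bash
python3 - <<'E'
from h import *
s=r.get_state();print(s["time_s"],s["tcp_pos"],s["eef_rot"],s["contact_force"],s["gripper_width"])
m=model("wrist");np.savez("pics/w7.npz",*m);im=capture("wrist")[:,:,::-1];cv2.imwrite("pics/w7.png",im)
ms=model("scene");sc=capture("scene")[:,:,::-1];cv2.imwrite("pics/s7.png",sc)
W=np.array([.5391,-.025]);T=s["tcp_pos"]
print("stub top w",proj(m,[*W,.1015]),"scene",proj(ms,[*W,.1015]))
u,v=proj(m,[*W,.11])[0].astype(int);v=min(v,324)
us,vs=proj(ms,[*W,.11])[0].astype(int)
print(u-75,v-75,us-33,vs-33)
cv2.imwrite("pics/w7c.png",np.hstack([cv2.resize(im[v-75:v+75,u-75:u+75],(400,400),interpolation=cv2.INTER_CUBIC),cv2.resize(sc[vs-33:vs+33,us-33:us+33],(400,400),interpolation=cv2.INTER_CUBIC)]))
E
```

```text
28.025 [ 0.56610735 -0.01565723  0.25025927] [1.79997218e+02 1.13529052e-02 2.00847514e+01] [ 0.65996165  0.1757579  -1.87715829] 0.03587224674404295
stub top w [[319.77147097 216.13230501]] scene [[305.91479247 199.92921774]]
244 143 272 164
```

View pics/w7c.png

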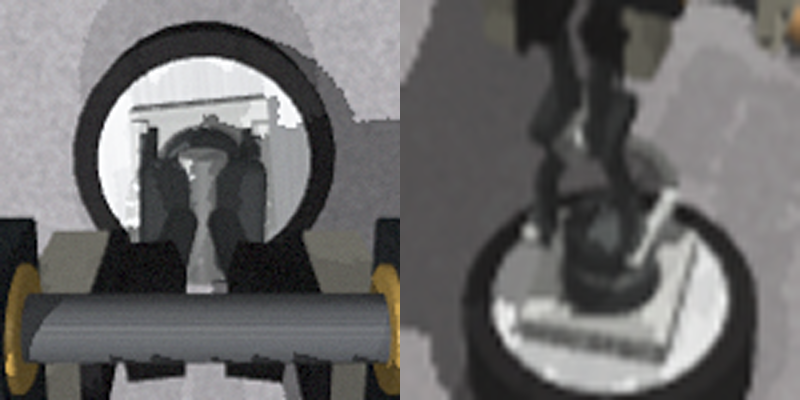

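{"api": "drive_tool", "payload": {"increments": [[[-1,0.004,-0.005,0,0],[-1,0.004,-0.005,0.04,0],[-1,0.004,-0.005,0.09,0],[-1,0.004,-0.005,0.14,0],[-1,0.004,-0.005,0.165,0]]]}}

```text
time_s: 28.75
tcp_pos: [0.5663, -0.0143, 0.2297]
eef_rot: [-180.0, 0.1, 20.1]
contact_force: [-0.3, 0.2, -2.2]
gripper_width: 0.0357
gripper_force: 30.0
```

{"api": "drive_tool", "payload": {"increments": [[[-1,0,0,0,0],[-1,0,0,0.01,0],[-1,0,0,0.02,0],[-1,0,0,0.03,0],[-1,0,0,0.03,0]]]}}

```text
time_s: 29.38
tcp_pos: [0.5665, -0.0143, 0.2268]
eef_rot: [-180.0, 0.0, 20.1]
contact_force: [-0.4, -0.1, -2.1]
gripper_width: 0.0358
gripper_force: 30.0
```

```bash
python3 - <<'E'
from h import *
s=r.get_state();print(s["time_s"],s["tcp_pos"],s["eef_rot"],s["contact_force"],s["moment"],s["gripper_width"])
ms=model("scene");sc=capture("scene")[:,:,::-1];cv2.imwrite("pics/s8.png",sc)
E
```

```text
29.375 [ 0.56651627 -0.01431417  0.22677136] [-1.79999949e+02  1.19022149e-02  2.01275860e+01] [-0.38580654 -0.13613363 -2.10469991] [-0.04600132 -0.02253842  0.02908146] 0.03578603265559239
```

{"api": "drive_tool", "payload": {"increments": [[[-1,0,0.004,0.005,0],[-1,0,0.004,0.015,0],[-1,0,0.004,0.025,0],[-1,0,0.004,0.03,0],[-1,0,0.004,0.03,0]]]}}

```text
time_s: 30.05
tcp_pos: [0.5666, -0.0148, 0.2232]
eef_rot: [180.0, 0.0, 20.1]
contact_force: [-0.9, -0.7, -2.1]
gripper_width: 0.0354
gripper_force: 30.0
```

{"api": "drive_tool", "payload": {"increments": [[[-1,0,0,0.02,0],[-1,0,0,0.04,0],[-1,0,0,0.06,0],[-1,0,0,0.075,0],[-1,0,0,0.075,0]]]}}

```text
time_s: 30.68
tcp_pos: [0.5666, -0.0148, 0.214]
eef_rot: [-180.0, 0.0, 20.1]
contact_force: [-1.1, -0.4, -2.3]
gripper_width: 0.0357
gripper_force: 30.0
```

{"api": "drive_tool", "payload": {"increments": [[[-1,0,0,0.015,0],[-1,0,0,0.03,0],[-1,0,0,0.043,0],[-1,0,0,0.043,0],[-1,0,0,0.043,0]]]}}

```text
time_s: 31.3
tcp_pos: [0.5668, -0.0147, 0.2092]
eef_rot: [-180.0, -0.0, 20.1]
contact_force: [0.6, 0.2, -1.6]
gripper_width: 0.0358
gripper_force: 30.0
```

```bash
python3 - <<'E'
from h import *
s=r.get_state();print(s["time_s"],s["tcp_pos"],s["eef_rot"],s["contact_force"],s["moment"],s["gripper_width"])
for n in("scene","top","wrist"):
    cv2.imwrite(f"pics/{n}9.png",capture(n)[:,:,::-1])
# ring pixels in the scene view vs projected model (yaw 20.1, z .084): bright thin pixels
m=model("scene");im=cv2.imread("pics/scene9.png");g=im.max(2);g7=cv2.imread("pics/scene0.png").max(2)
a=np.radians(20.1);X=np.array([np.cos(a),np.sin(a)]);Y=np.array([-X[1],X[0]]);W=np.array([.5391,-.025])
def P(x,y,z):return proj(m,[*(W+x*X+y*Y),z])[0].round(1)
for sg in(1,-1): print("lug",sg,P(.015,sg*.023,.0865),P(.036,sg*.023,.0865))
print("back",P(-.0255,0,.0865),"sides",P(0,.0255,.0865),P(0,-.0255,.0865))
print(g[180:216:1,280:334:1].tolist()) if 0 else None
for v in range(182,214,1): print(v,' '.join('%3d'%x for x in g[v,286:328]))
E
```

```text
31.3 [ 0.56684664 -0.01467945  0.2091685 ] [-1.79997779e+02 -1.42836968e-02  2.01262521e+01] [ 0.64393013  0.22742856 -1.620798  ] [-0.07819242 -0.0841992  -0.02874055] 0.035819334774513344
lug 1 [312.5 210.1] [309.9 216.2]
lug -1 [295.7 205.6] [293.  211.7]
back [309.1 196.5] sides [315.2 206. ] [296.8 201.2]
182  83  91  92  93  94  80  37  27  31  28  27  27  30  34  54  81  47  28  26  26  26  28  29  36  87  95  84  83  83  78  92 134 141 143 144 142 146 145 141 144 144 150
183  81  85  87  90  90  86  39  27  61  50  34  29  33  36  49  80  55  31  26  28  26  27  29  50  90  95  89  83  79  78 105 136 141 143 144 143 145 143 143 143 144 142
184  83  83  83  86  86  85  42  39  81  77  65  41  36  36  39  79  70  34  27  27  27  28  28  76  93  94  95  80  75  85 127 139 142 143 142 144 142 142 143 143 143 141
185  85  84  85  85  84  82  65  68  83  86  85  56  38  36  36  74  83  48  31  28  29  27  28  88  94  95  94  84  76 104 137 141 143 143 142 142 142 149 145 144 141 142
186  85  84  84  84  83  81  83  84  84  85  84  61  41  38  35  61  81  66  40  33  32  35  29  88 
[... 4015 characters left out ...]
 119  53  43
210  32  76 127 133 134 133 134 131 106  60  47  38  40  36  37  39  54  62  60  65  60  68  68  49  49  67 127 177 189 159 144 152 115  89 169 176 211 214 218 169  68  42
211  32  99 130 133 134 134 135 159 120  66  49  38  39  38  38  40  41  45  50  56  55  65  62  47  48  67 137 186 162 146 162 188 132 143 209 216 216 220 226 191  75  43
212  32  97 129 133 133 135 142 191 156  84  52  38  50  46  38  39  40  41  41  41  40  40  49  47  49  69 100 190 143 154 156 178 131 190 215 216 222 226 227 212  84  43
213  32  95 129 134 134 134 138 158 150  85  49  45  62  60  43  41  40  42  41  40  41  40  47  44  52  77 100 185 156 156 156 167 122 206 217 223 228 227 227 228  94  43
```

{"api": "drive_tool", "payload": {"increments": [[[-1,0,0,0.002,0],[-1,0,0,0.002,0],[-1,0,0,0.002,0]]]}}

```text
time_s: 31.82
tcp_pos: [0.5668, -0.0147, 0.2089]
eef_rot: [180.0, -0.0, 20.1]
contact_force: [-0.1, 0.4, -2.3]
gripper_width: 0.0357
gripper_force: 30.0
```

{"api": "drive_tool", "payload": {"increments": [[[-1,0,0,0,0],[-1,0,0,0,0]]]}}

```text
time_s: 32.08
tcp_pos: [0.5668, -0.0148, 0.2089]
eef_rot: [180.0, 0.0, 20.1]
contact_force: [-0.4, 0.0, -2.2]
gripper_width: 0.0354
gripper_force: 30.0
```

{"api": "drive_tool", "payload": {"increments": [[[-1,0,0,0,0],[-1,0,0,0,0]]]}}

```text
time_s: 32.33
tcp_pos: [0.5668, -0.0147, 0.2089]
eef_rot: [180.0, -0.0, 20.1]
contact_force: [0.5, 0.1, -2.3]
gripper_width: 0.0356
gripper_force: 30.0
```

The ring hangs freely: the load is 2.2 N, about the weight of pliers and ring, and it is unchanged since the hover. It is at groove height and still spread, so I'm handing in.

```bash
python3 -c "
from plant import job
print(job.close_job())"
```

```text
the job is handed in; nothing more can be done
None
```

I handed the job in at 32 s: the keeper plate is squared on the wheel's plate, and the pliers hold the ring fully spread around the stub at groove height. The wrist force shows it resting on nothing; that it lies level is judged from force and arm position, since the pliers hid the ring from the close camera.

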